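# Lock the hold-down bar of an instrument cassette

## Task

The mirror, probe and tweezers are racked in the open steel cassette; secure them for the steriliser. With your fingertips fold the blue hold-down bar over the instruments, press it flat against its spring and, still pressing, push it sideways along its hinge until its tongue is fully tucked beneath the steel lip on the other wall, then let go so that the lip alone keeps it down. Press gently, pick nothing up, do not shove the cassette away, and leave the instruments in their racks and the things round about where they are.

Things in the scene. Friction and masses are not known exactly. Their poses are not given: they have to be found in the camera images.
- cassette: loose perforated steel instrument tray, 190 (its x) x 130 (its y) x 30 mm, about 1 kg, on four rubber feet; rim at z = 32 mm. Origin: centre of its underside, z up. Instruments lie along its x. Outside its +y wall, along x at y = +72, z = 37 mm, runs the hinge pin of the blue hold-down bar, between two steel lugs (x = -24..-20 and 40..44, up to z = 43). On its -y wall stands the steel lip.
- hold_bar (a joint): hinge of the blue bar (rad): 0 = flat across the tray, 1.57 = upright; starts at 1.4 to 1.9, stop at 2.0 (leaning outward, cassette +y). Spring centred at 1.7 (0.14 N m/rad) and hinge friction 0.06 N m: it stays where it starts, takes about 3 N at bar_pad to hold flat, and let go untucked springs back up to about 1.2. Flat, its top face is at cassette z = 38.5 mm.
- bar_shift (a joint): shift of the whole bar along its hinge pin toward the cassette's +x (m): 0 to 0.020, starts at 0 to 0.002; friction about 1 N, no spring. At 0 the tongue folds down freely beside the lip's mouth; at 0.020 it is fully tucked (11 mm of its width beneath the lip). Shifted before it is folded flat, the bar would come down on top of the lip.
- bar_tip (a point): end of the tongue, 154 mm from the hinge axis, at mid width and mid thickness. The bar is a 3 mm plate, 34 mm wide (x = -17..17 from its mid line, which is at cassette x = bar_shift) as far as 120 mm from the hinge; from there on the tongue is 24 mm wide. A soft strip lies on its underside.
- bar_pad (a point): point on the bar's top face (its outer, +y face when upright), 98 mm from the hinge axis, 3 mm to the -x side of the mid line: a good place to push and press. Along the bar's +x edge a rib, 3 mm thick, stands 10 mm up from the top face (12 to 118 mm from the hinge); its inner face is 17 mm from this point toward the cassette's +x and is what to push sideways against.
- lip_mid (a point): middle of the underside of the steel lip, at cassette x = 30, y = -77, z = 41 mm: 2.5 mm above the top face of the flat bar. The lip is 3 mm thick, covers x = 21..40, y = -86..-68, and is open toward the tray and toward -x, where its mouth flares upward (x = 15..21, up to z = 47). Fixed to the cassette.
- mouth_mirror: loose mouth mirror, 142 x 22 x 9 mm, lying along the cassette's x in the two blue notched racks at cassette y = 30 mm, its underside (origin) at z = 17 mm. To stay in its notch.
- probe: loose double-ended probe, 160 x 21 x 6 mm, lying along the cassette's x in the two blue notched racks at cassette y = 0 mm, its underside (origin) at z = 17 mm. To stay in its notch.
- tweezers: loose tweezers, 137 x 16 x 8 mm, lying along the cassette's x in the two blue notched racks at cassette y = -30 mm, its underside (origin) at z = 17 mm. To stay in its notch.
- gauze_pack: loose teal carton, 94 x 62 x 36 mm, origin centre of underside; bystander.
- red_bottle: loose dropper bottle with a dark red cap, 26 mm across, 68 mm tall, origin centre of underside; bystander.
- blue_bottle: loose dropper bottle with a blue cap, 26 mm across, 68 mm tall, origin centre of underside; bystander.
- cast: loose plaster cast of a lower jaw, 58 x 64 x 28 mm, origin centre of underside; bystander.
- syringe: loose resin syringe with an orange band, 109 x 24 x 11 mm, lying in front of the cassette, origin centre of underside; bystander.

How it is judged:
By the outcome, as a careful person would: the job done as asked, in the order asked, and still so for the second after the job is handed in, with the robot touching nothing.
It also fails if it takes over 40 s, if anything falls off the work surface, if the arm or the gripper's body presses on something with over 40 N, if the wrist force passes 120 N, or if a joint passes its speed limit or range.

## Robot

A 6-joint arm with a two-finger parallel gripper is mounted at the origin on a cart in front of the work surface, level with it; the furniture and walls round the work are solid. World frame = base frame: x ahead of the robot, y to its left, z up, the work surface at z = 0. Lengths are in m, angles in rad, forces in N, time in s.
With the tool pointing down it reaches from about 0.375 to 0.975 m from the base axis. Payload 3.8 kg.
Tool frame: the origin (TCP) lies at the centre of the arm's flange, where the gripper is bolted on; the fingertips stand 173 mm ahead of it and the grasp point (between the pads) lies 155 mm ahead of it; z points along the fingers, y is the line along which they close (so a half turn about z gives the same grasp; the last joint's range is limited). The gripper opens to 85 mm and grips with 20 to 120 N. Pads are 22 mm wide; open, the fingers measure 114 mm over their backs; the gripper's body (76 mm by 85 mm) begins 54 mm behind the grasp point. The pads swing forward as they close: fully open they stand 13 mm farther back than shut.
Start: joints at [-1.38, 0.264, 1.604, -0, 1.274, -0.037], TCP at [0.152, -0.658, 0.405] pointing down, gripper open.
Joint ranges: [-2.63, 2.63], [-0.94, 2.18], [0.31, 2.57], [-1.31, 4.45], [0, 2.66], [-2.55, 2.55]. Speed limits (rad/s): [2.57, 2.57, 3.14, 3.14, 3.14, 3.14].

## Interface

Orientations are given as a rotation vector (axis times angle).
In Python, from station import r gives the robot as it stands. The module is installed in compiled form; this text tells all that it offers. Calls block until the motion is done:
- r.move_pose(position, orientation): joint-space move of the TCP to a pose.
- r.line_to(position, ori=None, speed=0.15): straight line of the TCP; ori=None keeps the orientation; speed is the mean speed in m/s.
- r.movej(angles): joint-space move.
- r.command_gripper(opening): finger opening in m; the grip force is fixed at half the most; returns when the fingers have stopped.
- r.sleep(seconds).
- r.inverse_kinematics(position, orientation): joint angles nearest the present ones, or None.
- r.capture(name): name is "scene" or "side" or "wrist"; returns (picture, depth): 480x640x3 uint8, red, green, blue; 480x640 float32, m along the optical axis (not along the pixel's ray), 0 where there is no reading.
- r.camera_model(name): a dict with "fx", "fy", "cx", "cy" (pixels), "eye" and "rotation" of the camera in the world. Camera axes: x right, y up, looking along -z (the intrinsics and any distortion apply to the point x, -y, -z); pixel columns grow to the right and rows downward; lengths in m; the calibration is good to about 2 mm. A picture is of the moment at which its call begins: read the wrist's pose just before it. camera_model takes no time and is no camera call; for the wrist camera it gives the pose at the moment of the call.
A pose or a line that the arm cannot do raises r.MotionError and nothing moves.
- r.job_done(): hands the job in; it is judged then, once.
Readings, each from a call of its own:
- r.read_time_s(): time.
- r.read_joint_positions(): joint angles.
- r.read_joint_vel(): joint speeds.
- r.read_tau(): joint torques, N m.
- r.read_eef_pos(): TCP position.
- r.read_tcp_rot(): TCP orientation.
- r.read_wrist_force(): force on the tool from outside, world axes, zero at the start.
- r.read_wrist_torque(): the same for the moment, N m.
- r.read_width(): finger opening in m.
- r.read_gripper_force(): force on a finger pad.
Only numpy, scipy, OpenCV 4.12 (cv2) and the standard library are available. Lean on these libraries where they do the work, as an engineer would, in place of code of your own. Each camera call takes 0.05 s, during which the arm holds its last target. There are 200 camera calls.

## Working session

There is one attempt and no reset: what is moved stays moved. The work goes in short steps, each a Python script; the robot and the scene stay as the last script left them, time stands still between calls to the robot, and variables do not carry over. Pictures are saved under pics/ and viewed, at most 10 in all, crops included, and the job is handed in when it is done.

```bash
mkdir -p pics
cat > h.py <<'E'
from station import r
import numpy as np, cv2
def cap(n,f):
    p,d=r.capture(n); m=r.camera_model(n)
    cv2.imwrite(f'pics/{f}.png',p[:,:,::-1]); np.savez(f'pics/{f}.npz',p=p,d=d,**{k:np.array(v) for k,v in m.items()})
    return p,d,m
def world(d,m,u,v):
    z=d[v,u]; c=np.stack([(u-m['cx'])/m['fx']*z,-(v-m['cy'])/m['fy']*z,-z],-1)
    return c@np.array(m['rotation']).T+np.array(m['eye'])
E
python3 - <<'E'
from h import *
for n in('scene','side'):
    p,d,m=cap(n,n+'0'); print(n,{k:np.round(v,3).tolist() if k!='x' else v for k,v in m.items() if not isinstance(v,str)})
print(r.read_time_s(),r.read_tcp_rot(),r.read_width())
E
```

```text
scene {'fx': 498.203, 'fy': 498.203, 'cx': 317.232, 'cy': 232.502, 'eye': [-0.058, 0.29, 0.778], 'rotation': [0.424, -0.727, -1.944]}
side {'fx': 442.152, 'fy': 442.152, 'cx': 319.337, 'cy': 236.479, 'eye': [0.34, -0.716, 0.678], 'rotation': [0.852, -0.074, -0.161]}
0.1 [-3.11920584e+00 -3.56810080e-01  2.71044063e-04] 0.08508086267084787
```

View pics/scene0.png

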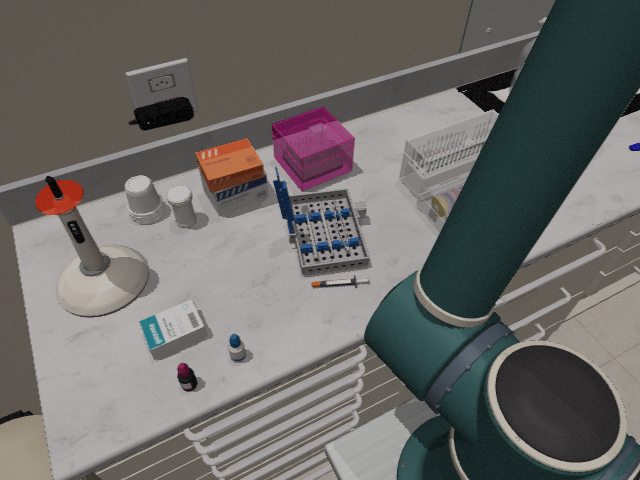

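View pics/side0.png

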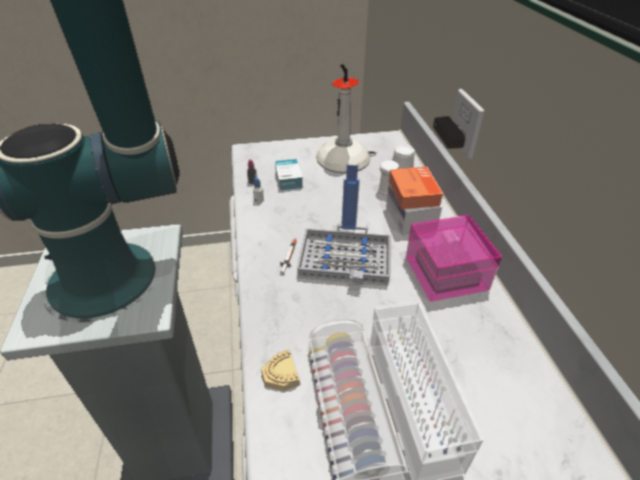

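Both views show the cassette (scene about (330,232), side about (345,257)) with the blue bar upright on its far-left (+y world) wall. The lip is on the opposite wall at scene (362,208) and side (355,285), so cassette +x points away from the robot. Next I'll fit the pose from the depth data.

```bash
cat >> h.py <<'E'
from scipy.spatial.transform import Rotation as R
def cloud(d,m,u0=0,u1=640,v0=0,v1=480):
    v,u=np.mgrid[v0:v1,u0:u1]; z=d[v,u]; Rm=np.array(m['rotation']); Rm=R.from_rotvec(Rm).as_matrix() if Rm.size==3 else Rm
    c=np.stack([(u-m['cx'])/m['fx']*z,-(v-m['cy'])/m['fy']*z,-z],-1)
    return (c@Rm.T+np.array(m['eye']))[z>0], np.stack([u,v],-1)[z>0]
E
python3 - <<'E'
from h import *
for f,b in(('scene0',(265,385,160,285)),('side0',(285,405,155,300))):
    q=np.load(f'pics/{f}.npz'); P,uv=cloud(q['d'],q,*b)
    print(f,'surf z',np.median(P[np.abs(P[:,2])<.01][:,2]))
    s=P[(P[:,2]>.024)&(P[:,2]<.038)]
    # keep largest cluster by image
    im=np.zeros((1200,1600),np.uint8); ij=np.round(s[:,:2]*1000).astype(int)+[0,600]
    ok=(ij>=0).all(1)&(ij[:,0]<1600)&(ij[:,1]<1200); im[ij[ok,1],ij[ok,0]]=255
    im=cv2.morphologyEx(im,cv2.MORPH_CLOSE,np.ones((9,9)));n,l,st,c=cv2.connectedComponentsWithStats(im)
    k=1+np.argmax(st[1:,4]); pts=np.argwhere(l==k)[:,::-1].astype(np.float32)-[0,600]
    print(cv2.minAreaRect(pts.astype(np.float32)),len(pts))
    col=q['p'][uv[:,1],uv[:,0]].astype(int); bl=(col[:,2]>col[:,0]+40)&(P[:,2]>.045)
    B=P[bl]; print(len(B),B.min(0),B.max(0))
    for z in(.06,.1,.14,.17):
        t=B[np.abs(B[:,2]-z)<.012]; print(z,np.round(np.median(t,0),4) if len(t) else None)
    g=cv2.resize(q['p'][b[2]:b[3],b[0]:b[1],::-1],None,fx=5,fy=4.0 if 0 else 5,interpolation=cv2.INTER_CUBIC)
    cv2.imwrite(f'pics/{f}c.png',g[:600])
E
```

```text
scene0 surf z 0.0012468780103433996
((512.7684936523438, -42.277687072753906), (165.06459045410156, 194.24661254882812), 73.09484100341797) 3942
364 [0.52015171 0.02576423 0.04602063] [0.5599925  0.05379044 0.1920283 ]
0.06 [0.5292 0.0357 0.0647]
0.1 [0.53   0.0385 0.0995]
0.14 [0.5317 0.044  0.1407]
0.17 [0.5305 0.05   0.1679]
side0 surf z -0.0005554418011804452
((440.5, 300.5), (98.99998474121094, 44.99999237060547), 90.0) 3593
61 [0.52814902 0.02988615 0.1490222 ] [0.55484531 0.04994004 0.1582151 ]
0.06 None
0.1 None
0.14 [0.5348 0.036  0.1508]
0.17 [0.5345 0.0435 0.1581]
```

```bash
cat >> h.py <<'E'
def ori(yaw): # tool down, tool x along world yaw
    return (R.from_euler('z',yaw)*R.from_euler('x',np.pi)).as_rotvec()
E
python3 - <<'E'
from h import *
y=np.radians(-17)
for t in (-17,73,-107,163):
    print(t,r.inverse_kinematics([.48,-.05,.46],ori(np.radians(t))))
r.move_pose([.46,-.05,.47],ori(y)); r.command_gripper(0.0)
p,d,m=cap('wrist','w1'); print(m['eye'],m['rotation'],r.read_eef_pos(),r.read_time_s(),r.read_wrist_force())
E
```

```text
-17 [-1.55411090e-01 -1.37853559e-01  1.92813368e+00 -8.88178420e-16
  1.35131254e+00  1.71209121e+00]
73 [-0.15541109 -0.13785356  1.92813368  0.          1.35131254  0.14129488]
-107 None
163 [-0.15541109 -0.13785356  1.92813368  0.          1.35131254 -1.42950144]
[ 0.52278705 -0.06954601  0.43941671] [-0.17973502  0.24403141 -1.8559598 ] [ 0.45999804 -0.04997249  0.47001001] 3.35 [ 0.36398826 -0.09407555 -0.15599729]
```

View pics/w1.png

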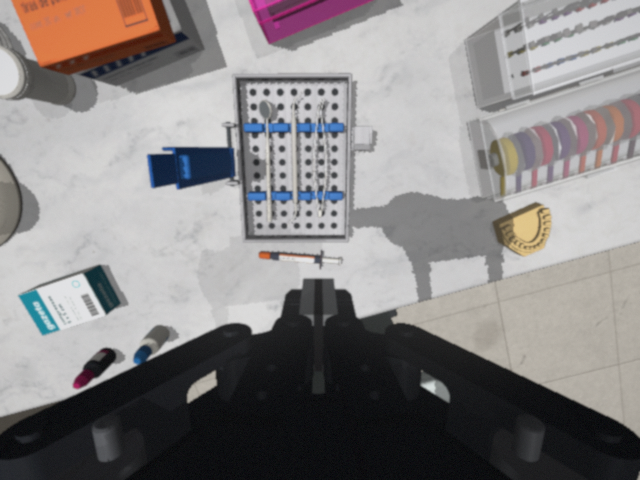

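The wrist view shows the cassette rim corners near (235,74), (353,73), (350,239) and (246,240). The bar is leaning out to the left and the lip is at (363,139). I'll enlarge it.

Run:
```python
from h import *
g=cv2.imread('pics/w1.png')[60:255,140:390]
cv2.imwrite('pics/w1c.png',cv2.resize(g,None,fx=3,fy=3,interpolation=cv2.INTER_CUBIC))
```

```text
(no output)
```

View pics/w1c.png

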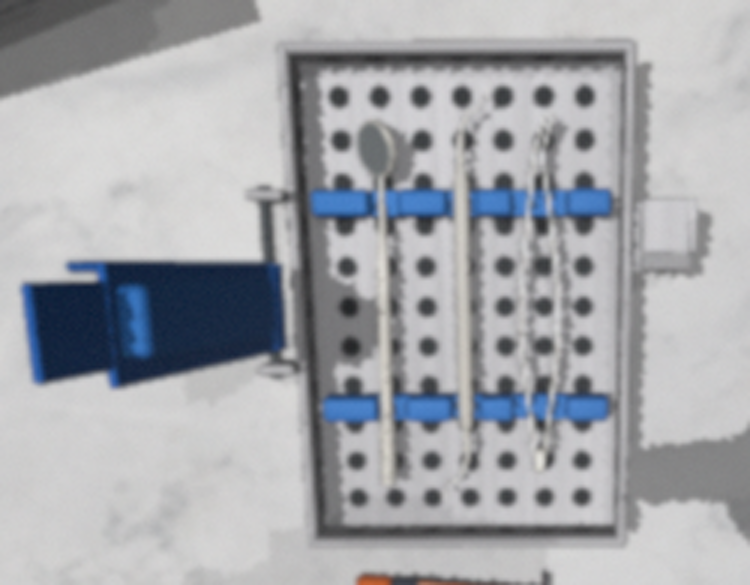

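The crop gives the rim's outer corners at (281,44), (633,43), (622,542) and (309,542), the lugs at (265,192) and (278,369), and the lip's outer corners at (694,198) and (698,258). I'll use these to fit the pose.

```bash
cat >> h.py <<'E'
from scipy.optimize import least_squares
def proj(q,P):
    c=(P-q['eye'])@R.from_rotvec(q['rotation']).as_matrix()
    return np.stack([q['cx']+q['fx']*c[:,0]/-c[:,2],q['cy']-q['fy']*c[:,1]/-c[:,2]],-1)
def c2w(s,P):
    c,n=np.cos(s[2]),np.sin(s[2]); P=np.atleast_2d(P)
    return np.stack([s[0]+c*P[:,0]-n*P[:,1],s[1]+n*P[:,0]+c*P[:,1],P[:,2]],-1)
def bar(th,sh,d,off,n): # cassette point: d along bar, off along x, n above mid thickness
    return np.array([sh+off,.072-d*np.cos(th)+n*np.sin(th),.037+d*np.sin(th)+n*np.cos(th)])
E
python3 - <<'E'
from h import *
q=dict(np.load('pics/w1.npz'))
M=np.array([[.095,.065,.032],[.095,-.065,.032],[-.095,-.065,.032],[-.095,.065,.032]])
U=np.array([[281,44],[633,43],[622,542],[309,542]])/3+[140,60]
f=lambda s:(proj(q,c2w(s,M))-U).ravel()
o=least_squares(f,[.515,-.045,np.radians(-17)]); s=o.x
print('pose',s,np.degrees(s[2]),'res',np.round(o.fun,1),'px/mm',q['fx']/440)
def pc(P): return np.round((proj(q,c2w(s,P))-[140,60])*3,0).tolist()
print('lug',pc([[.042,.072,.043],[-.022,.072,.043]]),'lip',pc([[.04,-.086,.044],[.015,-.086,.049]]))
B=np.array([[23,285],[38,381],[105,264],[112,386]])/3+[140,60]
g=lambda t:(proj(q,c2w(s,[bar(t[0],t[1],.154,.012,0),bar(t[0],t[1],.154,-.012,0),bar(t[0],t[1],.120,.017,0),bar(t[0],t[1],.120,-.017,0)]))-B).ravel()
o2=least_squares(g,[1.7,.001],x_scale=[1,.01]); print('bar',o2.x,np.round(o2.fun,1))
# depth check
P,uv=cloud(q['d'],q,215,395,60,250); print('surf',np.median(P[np.abs(P[:,2])<.008][:,2]))
L=P[(P[:,2]>.03)&(P[:,2]<.06)]; c,n=np.cos(s[2]),np.sin(s[2]); L=L-[s[0],s[1],0]; C=np.stack([c*L[:,0]+n*L[:,1],-n*L[:,0]+c*L[:,1],L[:,2]],-1)
l=C[(C[:,1]<-.069)&(C[:,2]>.04)]; print('lip cloud',len(l),np.percentile(l,[3,50,97],axis=0) if len(l) else '')
e=C[(C[:,2]>.028)&(C[:,2]<.036)&(C[:,1]>-.067)&(C[:,1]<.067)]; print(np.percentile(e,[1,50,99],axis=0))
E
```

```text
pose [ 0.51457189 -0.03750166 -0.29725074] -17.031213116056374 res [-1.1 -1.   0.9 -0.7  0.7  1.2 -0.5  1.1] px/mm 0.7793454170613914
lug [[261.0, 193.0], [272.0, 369.0]] lip [[693.0, 198.0], [692.0, 269.0]]
bar [1.69936952e+00 7.65164174e-04] [ 0.8 -0.9  0.   1.2 -1.7 -1.1  0.5  0.9]
surf 0.0012214866131318725
lip cloud 377 [[ 0.01568731 -0.08640564  0.04292311]
 [ 0.02747163 -0.07782483  0.04443261]
 [ 0.04008391 -0.06976296  0.04695886]]
[[-0.09544876 -0.06455578  0.03022687]
 [ 0.01451122  0.00250596  0.03207505]
 [ 0.09474815  0.0662797   0.0342331 ]]
```

```bash
cat >> h.py <<'E'
S=[.51457,-.03750,-.29725]; O=ori(S[2])
def tip(x,y,z,speed=.1,joint=False):
    p=c2w(S,[x,y,z+.173])[0]
    r.move_pose(p,O) if joint else r.line_to(p,O,speed=speed)
def frc():
    f=r.read_wrist_force(); c,n=np.cos(S[2]),np.sin(S[2]); return np.round([c*f[0]+n*f[1],-n*f[0]+c*f[1],f[2]],2)
E
python3 - <<'E'
from h import *
q=np.load('pics/w1.npz'); P,uv=cloud(q['d'],q,0,640,0,270)
st=c2w(S,[-.002,.125,0])[0]; near=P[(np.linalg.norm(P[:,:2]-st[:2],axis=1)<.13)]
print('start',st,'max z near',near[:,2].max()); 
hi=near[(near[:,2]>.05)]; print(np.round(np.percentile(hi,[1,50,99],axis=0),3))
# finger footprint
P,uv=cloud(q['d'],q,280,360,270,330); t=P[P[:,2]>.25]-[.46,-.05,0]
c,n=np.cos(S[2]),np.sin(S[2]); T=np.stack([c*t[:,0]+n*t[:,1],-n*t[:,0]+c*t[:,1],t[:,2]],-1)
for a,b in((.29,.305),(.305,.32),(.32,.345)):
    k=T[(T[:,2]>a)&(T[:,2]<b)]; print(a,len(k),np.round(np.percentile(k,[2,98],axis=0),4).tolist() if len(k) else '')
tip(-.002,.125,.25); tip(-.002,.125,.037+.122); print(frc(),r.read_time_s())
E
```

```text
start [0.5492692  0.08260398 0.        ] max z near 0.19144903210455982
[[0.525 0.025 0.052]
 [0.659 0.055 0.107]
 [0.677 0.141 0.19 ]]
0.29 137 [[0.0068, -0.0106, 0.3008], [0.0117, 0.0102, 0.3049]]
0.305 1009 [[0.0067, -0.0131, 0.3055], [0.0117, 0.013, 0.3197]]
0.32 2029 [[0.0068, -0.0127, 0.3206], [0.014, 0.012, 0.3447]]
[0.71 0.52 0.96] 6.225
```

Run:
```python
from h import *
h=.012; f0=frc()
print(f0)
for th in [1.75,1.6,1.4,1.2,1.0,.8,.6,.45,.3,.2,.12]:
    d=np.interp(th,[.5,1.3],[.102,.124])
    p=bar(th,0,d,-.002,.0015)
    tip(-.002,p[1]+h,p[2] if th<1.57 else .037+d,speed=.12)
    f=frc()-f0; print(th,np.round([p[1]+h,p[2]],3),f)
    if np.abs(f).max()>15: print('STOP');break
print(r.read_time_s())
cap('side','s2'); g=cv2.imread('pics/s2.png')[140:300,260:440]; cv2.imwrite('pics/s2c.png',cv2.resize(g,None,fx=3.7,fy=3.7,interpolation=cv2.INTER_CUBIC))
```

```text
[0.71 0.52 0.96]
1.75 [0.108 0.159] [-0.24 -0.38  0.26]
1.6 [0.089 0.161] [-0.7  -0.29 -1.07]
1.4 [0.064 0.159] [-0.49 -0.75 -1.05]
1.2 [0.041 0.151] [-1.19 -0.33 -1.12]
1.0 [0.023 0.135] [-1.24  0.04 -1.33]
0.8 [0.008 0.117] [-1.94  0.14 -0.08]
0.6 [-0.002  0.097] [-0.77  0.63 -1.26]
0.45 [-0.007  0.083] [-0.83  0.66  0.28]
0.3 [-0.013  0.069] [-1.17 -1.04  0.22]
0.2 [-0.016  0.059] [-0.32 -0.59 -0.14]
0.12 [-0.017  0.051] [-0.01 -1.47 -0.15]
9.625
```

View pics/s2c.png

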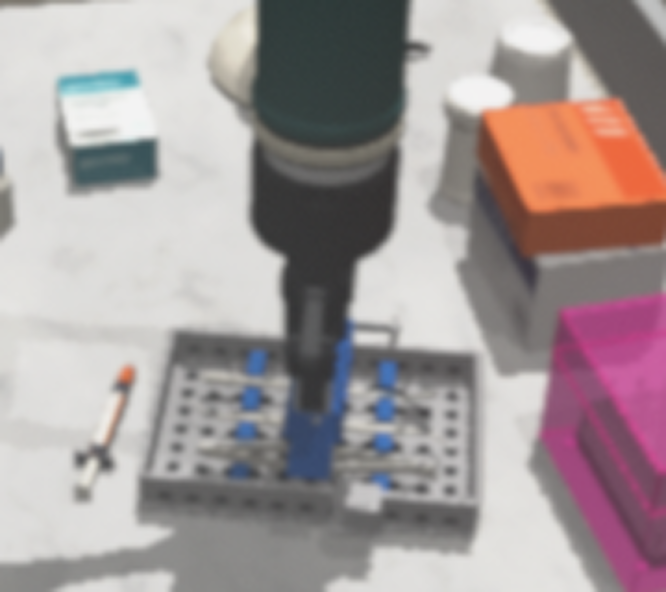

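The bar (crop about (315,435)) has come down under the fingertips beside the lip (365,497), and the cassette and instruments look undisturbed. Now I'll press it flat with force feedback.

```bash
cat >> h.py <<'E'
def fav(n=6):
    a=[]
    for _ in range(n): a.append(frc()); r.sleep(.02)
    return np.round(np.mean(a,0),2)
F0=np.array([.71,.52,.96])
E
python3 - <<'E'
from h import *
tip(-.003,-.026,.045,speed=.06); print('.045',fav()-F0)
for z in np.arange(.0420,.0340,-.0010):
    tip(-.003,-.026,z,speed=.03); f=fav()-F0; print(round(z,4),np.round(f,2),np.round(r.read_eef_pos()[2]-.173,4))
    if f[2]>7: break
print(r.read_time_s())
E
```

```text
.045 [ 0.19 -1.42  0.48]
0.042 [-0.74 -1.64  0.06] 0.0419
0.041 [-0.84 -2.06  0.84] 0.041
0.04 [-0.39 -2.23  1.2 ] 0.04
0.039 [-0.56 -2.05  0.95] 0.039
0.038 [-0.81 -2.51  1.96] 0.0381
0.037 [-1.38 -2.46  4.3 ] 0.0373
0.036 [-1.51 -2.82  5.89] 0.0366
0.035 [-1.55 -2.45  7.34] 0.036
12.9
```

Run:
```python
from h import *
for x in list(np.arange(-.001,.0191,.002))+list(np.arange(.020,.0271,.001)):
    tip(x,-.026,.035,speed=.04); f=fav(3)-F0; e=r.read_eef_pos()-c2w(S,[0,-.026,0])[0]
    print(round(x,4),round(e[0]*np.cos(S[2])+e[1]*np.sin(S[2]),4),np.round(f,2),round(e[2]-.173,4))
    if f[0]<-6.5 or f[2]>12: break
print(r.read_time_s())
cap('side','s3'); g=cv2.imread('pics/s3.png')[215:305,280:410]; cv2.imwrite('pics/s3c.png',cv2.resize(g,None,fx=6,fy=6,interpolation=cv2.INTER_CUBIC))
```

```text
-0.001 -0.0002 [-0.35 -2.83  7.76] 0.0361
0.001 0.0018 [-0.79 -2.17  6.9 ] 0.0361
0.003 0.0038 [-1.72 -2.07  7.53] 0.0361
0.005 0.0058 [-1.02 -2.96  7.66] 0.0361
0.007 0.0078 [-1.28 -2.28  6.94] 0.0361
0.009 0.0098 [-1.18 -2.57  7.21] 0.0361
0.011 0.0118 [-1.   -2.75  7.29] 0.0361
0.013 0.0138 [-1.22 -2.31  7.58] 0.0361
0.015 0.0158 [-0.8  -2.34  7.37] 0.0361
0.017 0.0174 [-2.66 -2.28  8.  ] 0.036
0.019 0.0187 [-4.39 -2.11  9.15] 0.0356
0.02 0.0193 [-5.35 -2.03  9.86] 0.0355
0.021 0.02 [-6.56 -1.36  9.42] 0.0353
16.8
```

View pics/s3c.png

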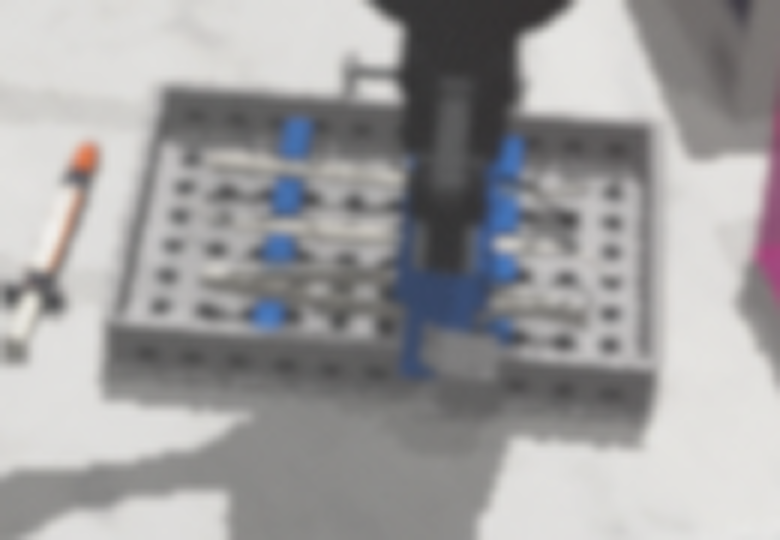

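The tongue is under the lip (crop about (460,350)), with about 7 mm of it still showing on the mouth side. That matches a shift of about 20 mm, and the force rise suggests the bar has reached its end stop. Before releasing, I'll check whether the tray moved.

Run:
```python
from h import *
a,b,c=[cv2.cvtColor(cv2.imread(f'pics/{f}.png'),cv2.COLOR_BGR2GRAY).astype(np.float32) for f in('side0','s2','s3')]
for nm,(u0,u1,v0,v1) in dict(left=(296,336,225,285),right=(366,396,232,290),syr=(278,298,236,276),table=(290,420,310,330)).items():
    for X,Y,t in((a,b,'0-2'),(b,c,'2-3'),(a,c,'0-3')):
        W=np.eye(2,3,dtype=np.float32)
        try: cc,W=cv2.findTransformECC(X[v0:v1,u0:u1],Y[v0:v1,u0:u1],W,cv2.MOTION_TRANSLATION); print(nm,t,np.round(W[:,2],2),round(cc,3))
        except cv2.error as e: print(nm,t,'fail')
q=dict(np.load('pics/side0.npz')); print(proj(q,c2w(S,[[0,0,.03],[.002,0,.03],[0,-.002,.03]])))
# where bar tongue left edge falls vs shift
for sh in (.016,.018,.020): print(sh,(proj(q,c2w(S,[bar(0,sh,.15,-.012,.0015),bar(0,sh,.125,-.017,.0015),[.015,-.086,.047],[.04,-.086,.044]]))-[280,215])*6)
```

```text
left 0-2 [0.01 0.01] 0.974
left 2-3 [ 0.1 -0. ] 0.981
left 0-3 [0.11 0.02] 0.988
right 0-2 [-0.02 -0.01] 1.0
right 2-3 [0.   0.02] 1.0
right 0-3 [-0.02  0.  ] 1.0
syr 0-2 [ 0.03 -0.1 ] 0.982
syr 2-3 [0.02 0.  ] 0.994
syr 0-3 [ 0.05 -0.13] 0.967
table 0-2 fail
table 2-3 [12.05 -1.88] 0.795
table 0-3 fail
[[345.08762437 250.52845343]
 [346.01420181 250.60842127]
 [345.01164978 251.15655033]]
0.016 [[384.41205077 352.95300196]
 [375.92606244 299.36543381]
 [416.61551315 355.32055237]
 [491.88553177 368.57632186]]
0.018 [[390.37301482 353.4970841 ]
 [381.75924723 299.88693825]
 [416.61551315 355.32055237]
 [491.88553177 368.57632186]]
0.02 [[396.33649649 354.04139603]
 [387.59484358 300.40865829]
 [416.61551315 355.32055237]
 [491.88553177 368.57632186]]
```

Run:
```python
from h import *
tip(.021,-.026,.0368,speed=.03)
for x in np.arange(.021,.0281,.001):
    tip(x,-.026,.0368,speed=.03); f=fav(3)-F0; e=r.read_eef_pos()-c2w(S,[0,-.026,0])[0]
    print(round(x,4),round(e[0]*np.cos(S[2])+e[1]*np.sin(S[2]),4),np.round(f,2),round(e[2]-.173,4))
    if f[0]<-7.5: break
print(r.read_time_s())
cap('side','s4')
a,b=[cv2.cvtColor(cv2.imread(f'pics/{f}.png'),cv2.COLOR_BGR2GRAY).astype(np.float32) for f in('side0','s4')]
for u0,u1,v0,v1 in((296,336,225,285),(366,396,232,290)):
    print(np.round(cv2.findTransformECC(a[v0:v1,u0:u1],b[v0:v1,u0:u1],np.eye(2,3,dtype=np.float32),cv2.MOTION_TRANSLATION)[1][:,2],2))
```

```text
0.021 0.0199 [-5.58 -1.24  6.56] 0.0366
0.022 0.0205 [-6.6  -1.61  6.62] 0.0364
0.023 0.0212 [-7.25 -1.26  7.3 ] 0.0362
0.024 0.0221 [-7.32 -1.1   7.54] 0.0362
0.025 0.0232 [-7.52 -0.86  7.53] 0.0362
18.6
[0.1  0.03]
[-0.01 -0.01]
```

The bar sits against its stop: the fingertips slip at a constant 7 N and the tray hasn't moved. I'll lift straight up and look.

Run:
```python
from h import *
tip(.0245,-.026,.06,speed=.08); print(fav()-F0)
tip(.0,-.026,.25,speed=.25); 
p=c2w(S,[-.06,0,.48])[0]; r.line_to(p,O,speed=.25); r.sleep(.3)
cap('wrist','w5'); print(r.read_time_s())
g=cv2.imread('pics/w5.png'); q=dict(np.load('pics/w5.npz'))
c=proj(q,c2w(S,[[.0,-.02,.03]]))[0].astype(int); print(c)
u0,v0=c-[95,75]; u0=max(u0,0);v0=max(v0,0); g=g[v0:v0+150,u0:u0+200]; cv2.imwrite('pics/w5c.png',cv2.resize(g,None,fx=4,fy=4,interpolation=cv2.INTER_CUBIC))
f=lambda P:np.round((proj(q,c2w(S,P))-[u0,v0])*4,0).tolist()
for sh in(.018,.02): print(sh,f([bar(0,sh,.12,.017,.0015),bar(0,sh,.12,-.017,.0015),bar(0,sh,.15,-.012,.0015),bar(0,sh,.0,-.017,.0015)]))
print('rim',f([[.095,.065,.032],[.095,-.065,.032],[-.095,-.065,.032],[-.095,.065,.032]]),'lip',f([[.04,-.086,.044],[.015,-.086,.049]]))
```

```text
[-0.43 -0.72 -1.3 ]
20.9583
[334 152]
0.018 [[483.0, 173.0], [479.0, 297.0], [584.0, 279.0], [65.0, 298.0]]
0.02 [[483.0, 166.0], [480.0, 290.0], [584.0, 272.0], [64.0, 291.0]]
rim [[78.0, -54.0], [548.0, -54.0], [522.0, 615.0], [106.0, 615.0]] lip [[623.0, 153.0], [621.0, 246.0]]
```

View pics/w5c.png

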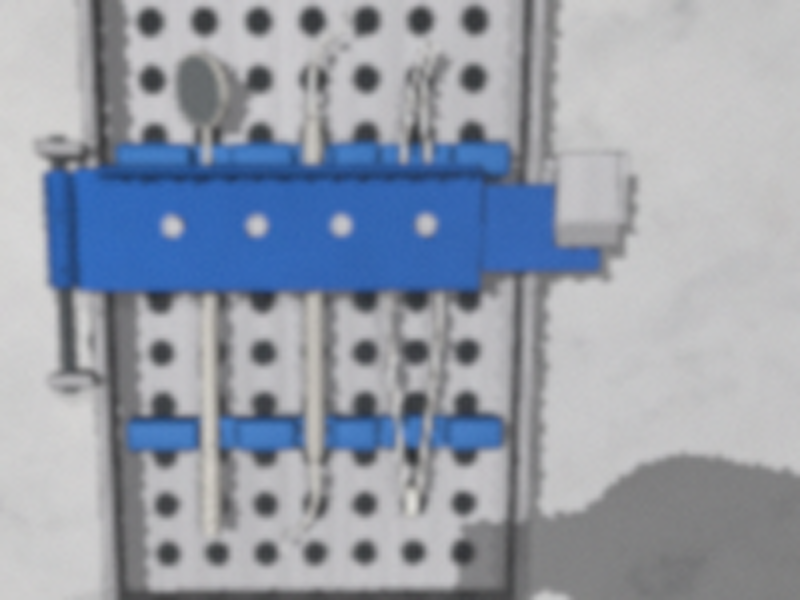

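The bar lies flat with its tongue under the lip. Its lower edges at (480,291) and (590,272) match a 20 mm shift, and the instruments are still in their notches.

```bash
python3 -c "
from h import *
print(r.job_done(), r.read_time_s())"
```

```text
the job is handed in; nothing more can be done
the job is handed in; nothing more can be done
```

The job is handed in: the blue bar is folded flat and shifted the full 20 mm, and the lip alone now holds its tongue down; the tray did not move and the instruments are still in their racks.

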